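Close up a repaired drive unit with its quarter-turn cover

TASK

Fit the loose metal cover over the raised rim on top of the grey drive unit, its long side along the rim's long side, and fasten it: push the sprung wing stud in until it bottoms, and turn it clockwise a quarter turn until it locks, then let go. Press, turn and let go gently, do not pull on the locked stud, and leave the other things on the bench where they are.

Things in the scene. Friction and masses are not known exactly. Their poses are not given: they have to be found in the camera images.
- cover: Loose cover: a folded aluminium lid, 120 mm (its x) by 90 mm (y), 21 mm high, open below (inside 114 x 84 mm, 18 mm deep), same either way round, 0.23 to 0.36 kg with its captive stud in the centre. Origin: centre of its lower edge plane, z up. Starts on the bench. Fitted, its top plate rests on the rim: origin 70 mm above the housing's origin, x along the housing's x (or opposite).
- wing (a point): Centre of the top of the stud's black wing, an upright bar 40 mm long (point x), 12 mm thick (point y), 24 mm tall, on a black disc 46 mm across, 5 mm thick. Fingers gripping the wing can rest their tips on the disc and push there. Not pushed, this point is 79.5 mm and the disc's top 55.5 mm above the cover's origin. The cover can be lifted by the wing. The point sinks and turns with the stud.
- pin (a point): Centre of the steel cross pin under the cover, on the stud's axis, 26 mm long (point x, parallel to the wing), 5 mm square; in the cover's frame 12 mm above the origin with the stud free. The spring pushes back 2 N at once plus 0.2 N per mm, travel up to 28.5 mm. With the cover fitted the pin meets a hard floor in the unit before that, after 13 to 26 mm of push.
- stud_turn (a joint): Turn of the stud in the cover, rad, clockwise from above: 0 with the wing along the cover (free from -0.1); light friction, 0.03 N m. Only at the floor or less than 1.5 mm above it does it pass under the lip; at about 1.5 the spring lifts it into a notch, 4 mm above its place on the floor, and it is locked (1.4 to 1.6 falls in). A stop blocks turning past 1.65. Not pushed in, it locks nothing.
- housing: The grey drive unit, fixed to the bench, 200 mm (its x) by 130 mm (y), 50 mm high, with a raised dark rim on its top, open in the middle. Origin: centre of its underside, on the bench; z up. A green terminal strip, 12 mm high, stands on its deck at the +x end.
- rim_top (a point): Centre of the rim's opening at the height of the rim's top, 88 mm above the bench. The rim is 111 mm (x) by 81 mm (y) outside, its top edge rounded (5 mm radius), 38 mm high over the deck; the cover fits over it with 1.5 mm play each side. More than 32 N of contact force between the unit and the cover with its stud, in all (clamping by the locked spring, up to 17 N, included), damages it.
- slot (a point): Centre of the 31 x 10 mm slit (long along the housing's x) in a thin black dust seal inside the rim, 9.5 mm below the rim's top. Below it lies the catch: slot of that size in line with the slit, then lip, notch, floor. With the cover fitted and turn 0 the pin goes down through both. The catch sits at a different, unseen depth in each unit (range 13 mm): feel for the floor.
- tape: Bystander: roll of brown tape lying flat, 84 mm across, 22 mm high. Leave it alone.
- driver: Bystander: screwdriver with black handle, 180 mm, lying. Leave it alone.
- jar: Bystander: glass jar, 60 mm across, 85 mm high. Leave it alone.
- tin: Bystander: closed dark steel tin, 100 x 75 x 40 mm. Leave it alone.
- meter: Bystander: grey hand multimeter lying on its back, 160 x 80 x 45 mm. Leave it alone.
- board: Bystander: bare green circuit board, 110 x 80 mm, up to 20 mm high. Leave it alone.
Things that resemble listed ones, but are neither listed nor needed, are in the scene too. What is shaped like the cover but red is not meant.

How it is judged:
On the way, in this order (a step that is already met when the one before it is completed fails the run):
1. the cover sits fully down over the rim with the stud not yet turned (z of cover in the frame of housing between 0.066 and 0.073 m and x of cover in the frame of housing between -0.004 and 0.004 m and y of cover in the frame of housing between -0.004 and 0.004 m and angle between the x axis of cover and the x axis of housing, either way round below 0.1 rad and angle between the z axis of cover and the z axis of housing, either way round below 0.05 rad and value of joint stud_turn below 0.5 rad), for 0.1 s.
2. the stud is turned a quarter turn while it is pushed in (value of joint stud_turn above 1.3 rad and z of pin in the frame of cover below 0.004 m), for 0.1 s.
At the end, for the whole second after the job is handed in: The cover rests on the rim: within 4 mm of centre, origin 66 to 73 mm above the housing's, along its long axis within 0.1 rad, level to 0.05 rad, at rest. The stud is let go and locked: turned over 1.3 rad and held in by the catch (pin centre under 4 mm above the cover's origin; free: 12 mm) (all of step 2 and z of cover in the frame of housing between 0.066 and 0.073 m and x of cover in the frame of housing between -0.004 and 0.004 m and y of cover in the frame of housing between -0.004 and 0.004 m and angle between the x axis of cover and the x axis of housing, either way round below 0.1 rad and angle between the z axis of cover and the z axis of housing, either way round below 0.05 rad and linear speed of cover below 0.02 m/s); the robot touches nothing.
It fails at once if the cover and its stud bear on the drive unit with more than 32 N in all (contact force between cover and housing above 32 N).
It fails at once if a bystander is moved by more than 20 mm (distance of any of tape, driver, jar, tin, meter, board from where it was at the start of the episode above 0.02 m).
It also fails if it takes over 72 s, if anything falls off the work surface, if the arm or the gripper's body presses on something with over 40 N, if the wrist force passes 120 N, or if a joint passes its speed limit or range.

ROBOT

A 6-joint arm with a two-finger parallel gripper is mounted at the origin on the work surface. World frame = base frame: x ahead of the robot, y to its left, z up, the work surface at z = 0. Lengths are in m, angles in rad, forces in N, time in s.
With the tool pointing down it reaches from about 0.375 to 0.975 m from the base axis. Payload 3.8 kg.
Tool frame: the origin (TCP) lies on the centre line of the jaws, within the pads' length; the fingertips stand 25 mm ahead of it and the grasp point (between the pads) lies 6 mm ahead of it; z points along the fingers, y is the direction in which the jaws open and shut (so a half turn about z gives the same grasp; the last joint's range is limited). The gripper opens to 85 mm and grips with 20 to 120 N. Pads are 22 mm wide; open, the fingers measure 114 mm over their backs; the gripper's body (76 mm by 85 mm) begins 54 mm behind the grasp point. The pads swing forward as they close: fully open they stand 13 mm farther back than shut.
Start: joints at [1.235, 0.264, 1.604, -0, 1.274, -0.037], TCP at [0.199, 0.645, 0.256] pointing down, gripper open.
Joint ranges: [-2.63, 2.63], [-0.94, 2.18], [0.31, 2.57], [-1.31, 4.45], [0, 2.66], [-2.55, 2.55]. Speed limits (rad/s): [2.57, 2.57, 3.14, 3.14, 3.14, 3.14].

INTERFACE

Orientations are given as a rotation vector (axis times angle).
In Python, from workcell import bot gives the robot as it stands.
- The arm moves only by the tool servo_tool, never from a script. Its argument "moves" is a list of rows, each a list of 3 entries, a list of its own where there are three numbers: the closure in counts, from 0 (fully open) to 255 (shut), then the shift along the tool's x, y, z in m, then the turn about the tool's z in rad. A call has exactly 8 rows; each row shifts and turns the pose as measured when the row begins, along the tool's axes as they then stand; what a row does not reach is not made up. A row lasts 1/12 s, in which the tool goes at most 41.7 mm and 7.16 degrees, less where a joint would pass 70% of its speed; a pose out of reach is approached as far as the arm can. A call is refused whole if a number of a shift passes 0.0417 or a number of a turn 0.125, either way. A call with a gripper value outside its range is refused whole. The fingers move at their own pace and stop on an object; "newtons" is the grip in N (left out, the last holds). Time passes only in rows, so rows that do not move let the fingers close, or fill a call up. It gives the time, the measured TCP pose, the force and the opening at its end, in the units of the state.
- bot.read_state(): the state, without advancing time (a new reading comes with each control period).
- bot.read_camera(name): name is "scene" or "top" or "wrist"; returns a dict with "pixels" (480x640x3 uint8, red, green, blue), "depth" (480x640 float32, m along the optical axis (not along the pixel's ray), 0 where there is no reading), "intrinsics" (3x3 intrinsics, pixels), "R" (3x3) and "t" (3): a world point X has camera coordinates R X + t. Camera axes: x right, y down, z forward; pixel columns grow to the right and rows downward; lengths in m; the calibration is good to about 2 mm. The wrist camera is an equidistant fisheye: a pixel r from the principal point sees the ray r / f radians off the axis. A picture is of the moment at which its call begins.
- bot.finish_job(): hands the job in, once; it reports no verdict.
The state is a dict: "time": time; "q": joint angles; "joint_vel": joint speeds; "joint_torque": joint torques, N m; "tool_pos": TCP position; "tcp_rot": TCP orientation; "wrist_force": force on the tool from outside, world axes, zero at the start; "torque": the same for the moment, N m; "width": opening from 0.0 (shut) to 1.0 (fully open).
Only numpy, scipy, OpenCV 4.12 (cv2) and the standard library are available. Lean on these libraries where they do the work, as an engineer would, in place of code of your own. Each camera call takes 0.05 s, during which the arm holds its last target.

## Working session

There is one attempt and no reset: what is moved stays moved. The work goes in short steps, Python scripts to look and compute and a tool call to move; the robot and the scene stay as the last step left them, time stands still between calls to the robot, and variables do not carry over. Pictures are saved under pics/ and viewed, and the job is handed in when it is done.

Besides the shell and the picture viewer there is one more tool, called after "Call:" by a JSON object that holds its "method" and its "body", one argument or row to a line. servo_tool: Moves the arm, as the interface text tells. Its arguments: {"type":"object","properties":{"moves":{"type":"array","items":{"type":"array"}},"newtons":{"type":"number"}},"required":["moves"]}

```bash
ls; mkdir -p pics; cat > h.py <<'E'
import numpy as np, cv2
from workcell import bot
def snap(name,fn):
    c=bot.read_camera(name); cv2.imwrite('pics/'+fn+'.png',c['pixels'][:,:,::-1]); np.savez('pics/'+fn+'.npz',**c); return c
def load(fn): return np.load('pics/'+fn+'.npz')
def ray(c,u,v,fish=False):
    K=c['intrinsics'];x=(u-K[0,2])/K[0,0];y=(v-K[1,2])/K[1,1]
    if fish:
        r=np.hypot(x,y); d=np.array([np.sin(r)*x/max(r,1e-9),np.sin(r)*y/max(r,1e-9),np.cos(r)])
    else: d=np.array([x,y,1.])
    return -c['R'].T@c['t'], c['R'].T@d
def onplane(c,u,v,z,fish=False):
    o,d=ray(c,u,v,fish); return o+d*(z-o[2])/d[2]
E
python3 - <<'E'
from h import *
s=bot.read_state(); print({k:np.round(v,3) for k,v in s.items()})
for n in ['scene','top','wrist']:
    c=snap(n,n+'0'); print(n,np.round(c['intrinsics'],1).tolist(),np.round(-c['R'].T@c['t'],3),np.round(c['R'],2).tolist())
E
```

```text
pics
{'time': np.float64(0.0), 'q': array([ 1.235,  0.265,  1.605, -0.   ,  1.274, -0.037]), 'joint_vel': array([ 0.   , -0.002, -0.   , -0.001, -0.   ,  0.   ]), 'joint_torque': array([ 0.0000e+00, -5.1511e+01, -3.6731e+01, -0.0000e+00,  1.3000e-02,
       -0.0000e+00]), 'tool_pos': array([0.198, 0.644, 0.255]), 'tcp_rot': array([-4.680e-01, -3.106e+00,  3.000e-03]), 'wrist_force': array([ 0.483, -0.182, -0.104]), 'torque': array([ 0.014, -0.036, -0.059]), 'width': np.float64(1.001)}
scene [[542.7, 0.0, 323.8], [0.0, 542.7, 242.5], [0.0, 0.0, 1.0]] [ 1.352 -0.568  1.204] [[0.56, 0.83, 0.01], [0.64, -0.43, -0.64], [-0.53, 0.36, -0.77]]
top [[587.0, 0.0, 316.0], [0.0, 587.0, 235.7], [0.0, 0.0, 1.0]] [ 0.418 -0.047  1.383] [[-0.0, -1.0, 0.0], [-0.99, 0.0, -0.1], [0.1, -0.0, -0.99]]
wrist [[371.6, 0.0, 319.8], [0.0, 371.6, 243.1], [0.0, 0.0, 1.0]] [0.132 0.665 0.373] [[0.29, 0.96, -0.0], [0.92, -0.28, 0.27], [0.26, -0.08, -0.96]]
```

View pics/top0.png

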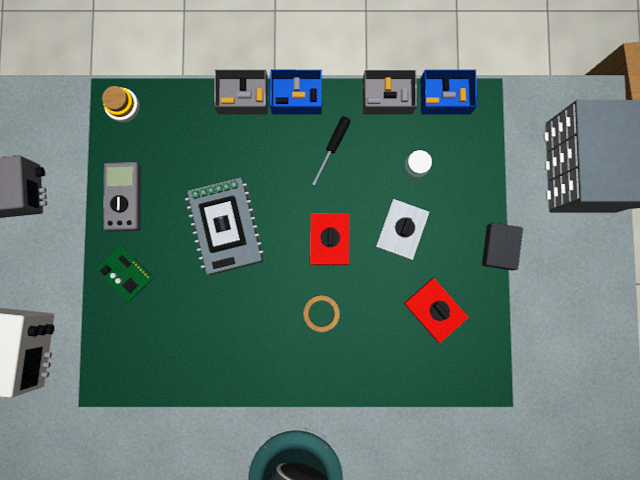

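View pics/scene0.png

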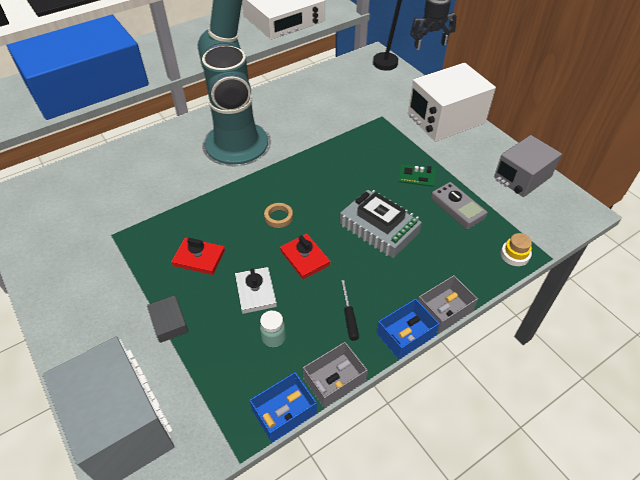

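View pics/wrist0.png

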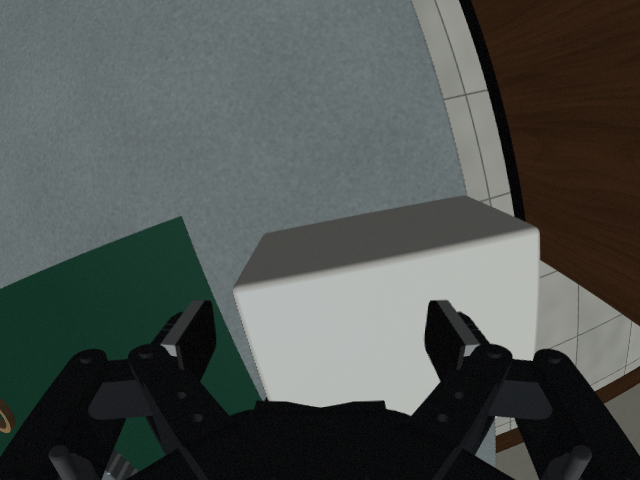

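Candidates in the top view: a bare aluminium lid at (403,229), a red lid at (330,238) and a red lid at (437,310). The task rules out red, so I choose (403,229). The drive unit is at (224,225). Next I'll check a crop and measure.

```bash
python3 - <<'E'
from h import *
c=load('top0'); im=c['pixels'][:,:,::-1]
a=cv2.resize(im[190:270,365:445],(400,400),interpolation=cv2.INTER_CUBIC); b=cv2.resize(im[170:280,175:275],(364,400),interpolation=cv2.INTER_CUBIC)
cv2.imwrite('pics/crop0.png',np.hstack([a,b]))
hsv=cv2.cvtColor(c['pixels'],cv2.COLOR_RGB2HSV)
# cover plate: bright, low sat
m=((hsv[...,1]<40)&(hsv[...,2]>140)).astype(np.uint8); m[:190]=0;m[270:]=0;m[:,:365]=0;m[:,445:]=0
cs,_=cv2.findContours(m,0,2); k=max(cs,key=cv2.contourArea)
P=np.array([onplane(c,u,v,.021)[:2] for u,v in k[:,0,:].astype(float)],np.float32)
r=cv2.minAreaRect(P); print('cover',r, cv2.boxPoints(r))
ys,xs=np.mgrid[190:270,365:445]
z=np.array([[ (lambda o,d:(o+d*c['depth'][v,u])[2])(*ray(c,u,v)) for u in range(365,445)] for v in range(190,270)])
print('max z',np.sort(z.ravel())[-60::10])
w=(z>.068); pts=np.argwhere(w)+[190,365]
P=np.array([onplane(c,u,v,.0795)[:2] for v,u in pts.astype(float)],np.float32); print('wing',len(P),P.mean(0),cv2.minAreaRect(P))
w=(z>.045); pts=np.argwhere(w)+[190,365]
P=np.array([onplane(c,u,v,.0555)[:2] for v,u in pts.astype(float)],np.float32); print('disc',len(P),cv2.minEnclosingCircle(P))
# rim
z=np.array([[ (lambda o,d:(o+d*c['depth'][v,u]))(*ray(c,u,v)) for u in range(175,275)] for v in range(170,280)])
w=(abs(z[...,2]-.088)<.006); P=z[w][:,:2].astype(np.float32); print('rim z',np.median(z[w][:,2]),len(P),cv2.minAreaRect(P))
w=(abs(z[...,2]-.0)<.006)
w=(z[...,2]>.04)&(z[...,2]<.07); P=z[w][:,:2].astype(np.float32); print('deck',np.median(z[w][:,2]),cv2.minAreaRect(P))
E
```

```text
cover ((0.5709913969039917, -0.24935811758041382), (0.09113946557044983, 0.12024387717247009), 69.73641967773438) [[ 0.49880785 -0.2712849 ]
 [ 0.61160976 -0.3129301 ]
 [ 0.64317495 -0.22743133]
 [ 0.53037304 -0.18578613]]
max z [0.08104024 0.0820155  0.08327587 1.38335791 1.38335791 1.38335791]
wing 137 [ 0.57066333 -0.24736115] ((0.5662592649459839, -0.24228285253047943), (0.16335058212280273, 0.16809961199760437), 83.62796783447266)
disc 351 ((0.5712758898735046, -0.2534429430961609), 0.11221279948949814)
rim z 0.08681650611172875 804 ((0.5769426822662354, 0.1650337129831314), (0.11055929213762283, 0.08153621852397919), 13.78073787689209)
deck 0.05101032563194252 ((0.5772619843482971, 0.16536515951156616), (0.20102368295192719, 0.14407187700271606), 14.276420593261719)
```

View pics/crop0.png

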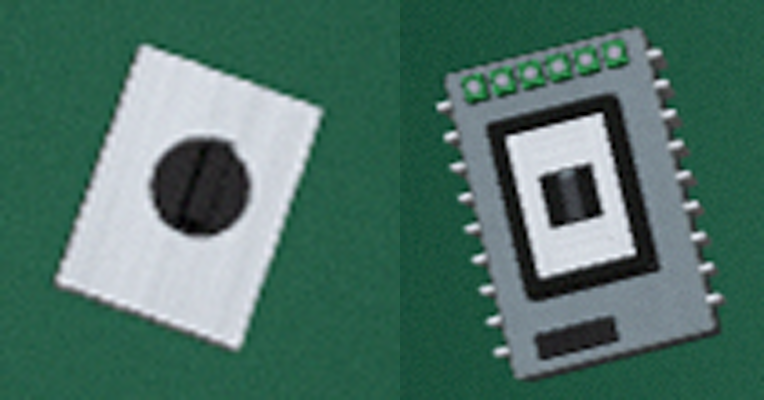

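The crop shows the silver lid with its black wing stud. Its wing runs along the lid's long side, leaning about 20° towards -y. The measured plate is 120 x 91 mm and the rim 110.6 x 81.5 mm at z 0.087, and both match the sizes given. Now I'll work out the first moves.

```bash
cat >> h.py <<'E'
from scipy.spatial.transform import Rotation as Ro
def tool(): 
    s=bot.read_state(); return s,np.array(s['tool_pos']),Ro.from_rotvec(s['tcp_rot']).as_matrix()
def report(target=None,yaw_y=None):
    s,p,R=tool()
    print('t',round(float(s['time']),2),'p',np.round(p,4),'xyaw',round(np.degrees(np.arctan2(R[1,0],R[0,0])),2),'zax',np.round(R[:,2],3),'q',np.round(s['q'],3),'F',np.round(s['wrist_force'],2),'T',np.round(s['torque'],2),'w',round(float(s['width']),3))
    if target is not None: print('tool-frame delta',np.round(R.T@(np.array(target)-p),4))
    if yaw_y is not None:
        cur=np.degrees(np.arctan2(R[1,0],R[0,0]))
        d=(yaw_y-cur+90)%180-90
        print('turn about tool z (rad) for xyaw',yaw_y,':',round(-np.radians(d),4),'(pos=cw)')
E
python3 -c "
from h import *
report([.571,-.249,.2],-20.2)"
```

```text
t 0.15 p [0.1985 0.6446 0.2552] xyaw 162.88 zax [-0.001 -0.002 -1.   ] q [ 1.235  0.265  1.605  0.     1.274 -0.037] F [-0.03 -0.17  0.21] T [ 0.03 -0.04  0.02] w 0.997
tool-frame delta [-0.619  -0.7442  0.0565]
turn about tool z (rad) for xyaw -20.2 : 0.0538 (pos=cw)
```

Call:
{"method": "servo_tool", "body": {
  "moves": [
    [0,[-0.02,-0.024,0],0],
    [0,[-0.028,-0.034,0],0],
    [0,[-0.028,-0.034,0],0.01],
    [0,[-0.028,-0.034,0],0.01],
    [0,[-0.028,-0.034,0],0.01],
    [0,[-0.028,-0.034,0],0.01],
    [0,[-0.028,-0.034,0],0.01],
    [0,[-0.028,-0.034,0],0.01]
  ],
  "newtons": 40
}}

```text
time: 0.82
tool_pos: [0.3143, 0.3423, 0.2501]
tcp_rot: [-0.545, -3.091, 0.006]
wrist_force: [2.0, -0.1, -0.6]
width: 1.001
```

```bash
python3 -c "
from h import *
report([.571,-.249,.2],-20.2)"
```

```text
t 0.82 p [0.3143 0.3423 0.2501] xyaw 159.99 zax [-0.004 -0.003 -1.   ] q [ 0.774 -0.135  2.039  0.     1.243 -0.447] F [ 2.03 -0.11 -0.57] T [ 0.07 -0.02 -0.01] w 1.001
tool-frame delta [-0.4436 -0.4676  0.0512]
turn about tool z (rad) for xyaw -20.2 : 0.0034 (pos=cw)
```

Call:
{"method": "servo_tool", "body": {
  "moves": [
    [0,[-0.028,-0.03,0],0],
    [0,[-0.028,-0.03,0],0],
    [0,[-0.028,-0.03,0],0],
    [0,[-0.028,-0.03,0],0],
    [0,[-0.028,-0.03,0],0],
    [0,[-0.028,-0.03,0],0],
    [0,[-0.028,-0.03,0],0],
    [0,[-0.028,-0.03,0],0]
  ]
}}

```text
time: 1.48
tool_pos: [0.4393, 0.0333, 0.2503]
tcp_rot: [0.541, 3.095, -0.004]
wrist_force: [1.6, 0.8, 0.3]
width: 0.996
```

```bash
python3 -c "
from h import *
report([.571,-.249,.2],-20.2)"
```

```text
t 1.48 p [0.4393 0.0333 0.2503] xyaw 160.17 zax [-0.    -0.003 -1.   ] q [ 0.021 -0.189  2.084 -0.003  1.247 -1.203] F [1.62 0.78 0.3 ] T [ 0.04 -0.04  0.03] w 0.996
tool-frame delta [-0.2196 -0.2207  0.051 ]
turn about tool z (rad) for xyaw -20.2 : 0.0064 (pos=cw)
```

Call:
{"method": "servo_tool", "body": {
  "moves": [
    [0,[-0.029,-0.029,0],0],
    [0,[-0.029,-0.029,0],0],
    [0,[-0.029,-0.029,0],0],
    [0,[-0.029,-0.029,0.008],0],
    [0,[-0.029,-0.029,0.008],0],
    [0,[-0.028,-0.028,0.008],0],
    [0,[-0.02,-0.02,0.008],0],
    [0,[-0.01,-0.01,0.005],0]
  ]
}}

```text
time: 2.15
tool_pos: [0.5608, -0.2385, 0.2146]
tcp_rot: [0.552, 3.087, -0.006]
wrist_force: [-0.7, 1.3, -0.5]
width: 0.997
```

```bash
python3 -c "
from h import *
report([.571,-.249,.2],-20.2)
snap('wrist','w1')"
```

```text
t 2.15 p [ 0.5608 -0.2385  0.2146] xyaw 159.73 zax [ 0.005 -0.005 -1.   ] q [-0.442  0.166  1.8   -0.002  1.168 -1.658] F [-0.65  1.29 -0.48] T [-0.02  0.06  0.  ] w 0.997
tool-frame delta [-0.0131 -0.0063  0.0148]
turn about tool z (rad) for xyaw -20.2 : -0.0012 (pos=cw)
```

View pics/w1.png

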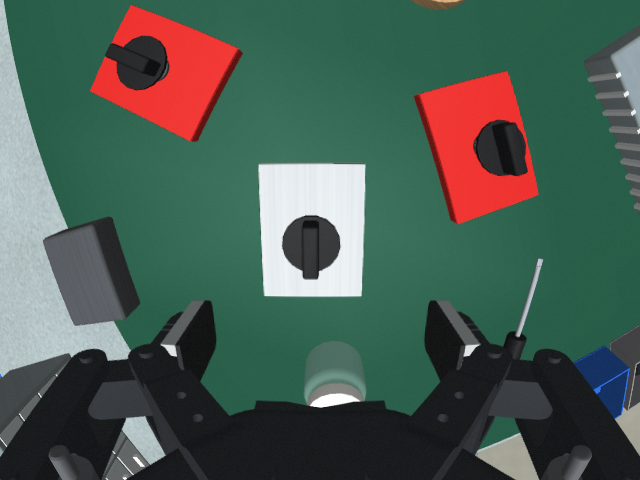

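The silver lid is centred near (312,230) in the wrist view, with its wing bar running from (312,220) to (311,278) along the tool's x, and nothing lies between the fingers. Now I'll measure it from this view.

```bash
python3 - <<'E'
from h import *
c=load('w1'); hsv=cv2.cvtColor(c['pixels'],cv2.COLOR_RGB2HSV)
m=((hsv[...,1]<40)&(hsv[...,2]>150)).astype(np.uint8); m[:155]=0;m[305:]=0;m[:,:250]=0;m[:,375:]=0
cs,_=cv2.findContours(m,0,2); k=max(cs,key=cv2.contourArea)
P=np.array([onplane(c,u,v,.021,True)[:2] for u,v in k[:,0,:].astype(float)],np.float32)
r=cv2.minAreaRect(P); print('cover',r)
# wing pixel depth -> 3D  (depth along axis)
o=-c['R'].T@c['t']
pts=[]
for v in range(205,290):
    for u in range(280,345):
        d=ray(c,u,v,True)[1]; dz=c['depth'][v,u]
        if dz>0: pts.append((*(o+d/ (c['R']@d)[2]*dz),u,v))
pts=np.array(pts); w=pts[abs(pts[:,2]-.0795)<.004]
print(len(w),w[:,2].mean(),w[:,3:].min(0),w[:,3:].max(0),cv2.minAreaRect(w[:,:2].astype(np.float32)))
s,p,R=tool(); 
for t in (r[0],cv2.minAreaRect(w[:,:2].astype(np.float32))[0]): print(np.round(R.T@(np.array([*t,.0815])-p),4))
E
```

```text
cover ((0.5689071416854858, -0.2491723597049713), (0.09027167409658432, 0.12015525251626968), 69.82145690917969)
874 0.07927896344276872 [302. 226.] [318. 279.] ((0.5690545439720154, -0.24924467504024506), (0.011557040736079216, 0.04008080065250397), 69.7210693359375)
[-0.0098 -0.0054  0.1321]
[-0.01   -0.0054  0.1321]
```

Call:
{"method": "servo_tool", "body": {
  "moves": [
    [0,[-0.01,-0.0055,0],0],
    [0,[0,0,0.02],0],
    [0,[0,0,0.025],0],
    [0,[0,0,0.025],0],
    [0,[0,0,0.02],0],
    [0,[0,0,0.015],0],
    [0,[0,0,0.01],0],
    [0,[0,0,0.0],0]
  ]
}}

```text
time: 2.87
tool_pos: [0.5685, -0.2508, 0.0927]
tcp_rot: [0.56, 3.088, -0.005]
wrist_force: [-1.1, 0.2, 0.2]
width: 0.996
```

```bash
python3 -c "
from h import *
report([.569,-.2492,.083],-20.2)
snap('wrist','w2')"
```

```text
t 2.87 p [ 0.5685 -0.2508  0.0927] xyaw 159.43 zax [ 0.003 -0.004 -1.   ] q [-0.454  0.308  1.87  -0.003  0.959 -1.665] F [-1.09  0.17  0.25] T [ 0.    0.02 -0.02] w 0.996
tool-frame delta [0.0002 0.0017 0.0097]
turn about tool z (rad) for xyaw -20.2 : -0.0064 (pos=cw)
```

View pics/w2.png

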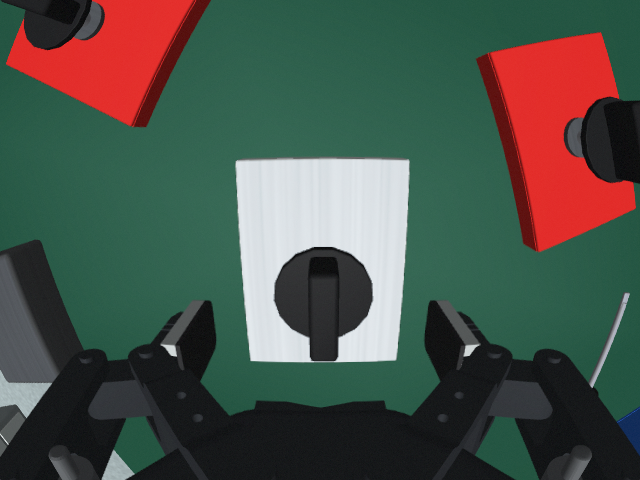

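The wing is centred at (323,300), between the pads at about (205,330) and (438,330). I'll lower the last 9 mm and close.

Call:
{"method": "servo_tool", "body": {
  "moves": [
    [0,[0,0.0015,0.006],-0.005],
    [0,[0,0,0.003],0],
    [120,[0,0,0],0],
    [200,[0,0,0],0],
    [235,[0,0,0],0],
    [255,[0,0,0],0],
    [255,[0,0,0],0],
    [255,[0,0,0],0]
  ],
  "newtons": 40
}}

```text
time: 3.58
tool_pos: [0.5738, -0.2509, 0.0906]
tcp_rot: [0.549, 3.078, -0.01]
wrist_force: [-0.7, -0.4, -0.7]
width: 0.143
```

```bash
python3 -c "
from h import *
report([.569,-.2492,.083],-20.2)
snap('wrist','w3')"
```

```text
t 3.58 p [ 0.5738 -0.2509  0.0906] xyaw 159.79 zax [ 0.013 -0.009 -1.   ] q [-0.451  0.313  1.869 -0.003  0.944 -1.667] F [-0.68 -0.44 -0.69] T [-0.13  0.04  0.08] w 0.143
tool-frame delta [ 0.0052 -0.0001  0.0076]
turn about tool z (rad) for xyaw -20.2 : -0.0001 (pos=cw)
```

View pics/w3.png

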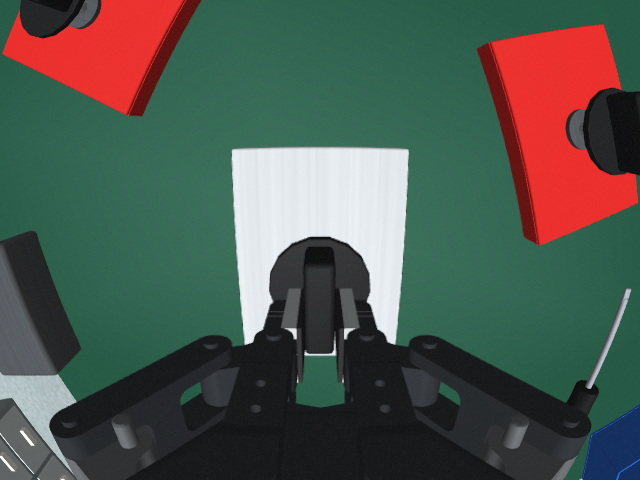

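The pads have closed on the wing, but the tool drifted 5 mm along the wing and 7 mm up. I'll reopen a little and re-seat deeper and centred.

Call:
{"method": "servo_tool", "body": {
  "moves": [
    [180,[0,0,0],0],
    [180,[0,0,0],0],
    [180,[0.002,0,0.001],0],
    [180,[0.002,0,0.002],0],
    [180,[0.001,0,0.002],0],
    [180,[0,0,0.002],0],
    [180,[0,0,0.001],0],
    [180,[0,0,0],0]
  ]
}}

```text
time: 4.3
tool_pos: [0.5682, -0.249, 0.0816]
tcp_rot: [0.549, 3.079, -0.01]
wrist_force: [0.6, -0.5, -0.2]
width: 0.297
```

```bash
python3 -c "
from h import *
report([.569,-.2492,.083],-20.2)
"
```

```text
t 4.3 p [ 0.5682 -0.249   0.0816] xyaw 159.78 zax [ 0.013 -0.009 -1.   ] q [-0.452  0.314  1.886 -0.003  0.926 -1.668] F [ 0.57 -0.55 -0.23] T [0.08 0.03 0.01] w 0.297
tool-frame delta [-0.0008  0.0001 -0.0014]
turn about tool z (rad) for xyaw -20.2 : -0.0004 (pos=cw)
```

Call:
{"method": "servo_tool", "body": {
  "moves": [
    [220,[0,0,0],0],
    [240,[0,0,0],0],
    [255,[0,0,0],0],
    [255,[0,0,0],0],
    [255,[0,0,0],0],
    [255,[0,0,0],0],
    [255,[0,0,0],0],
    [255,[0,0,0],0]
  ]
}}

```text
time: 4.97
tool_pos: [0.5681, -0.249, 0.0814]
tcp_rot: [0.549, 3.079, -0.01]
wrist_force: [-1.2, -0.2, -0.5]
width: 0.124
```

```bash
python3 -c "
from h import *
report([.569,-.2492,.083],-20.2)
snap('wrist','w4')"
```

```text
t 4.97 p [ 0.5681 -0.249   0.0814] xyaw 159.78 zax [ 0.012 -0.009 -1.   ] q [-0.452  0.314  1.886 -0.003  0.926 -1.668] F [-1.15 -0.18 -0.55] T [0.   0.05 0.02] w 0.124
tool-frame delta [-0.001   0.0001 -0.0016]
turn about tool z (rad) for xyaw -20.2 : -0.0004 (pos=cw)
```

View pics/w4.png

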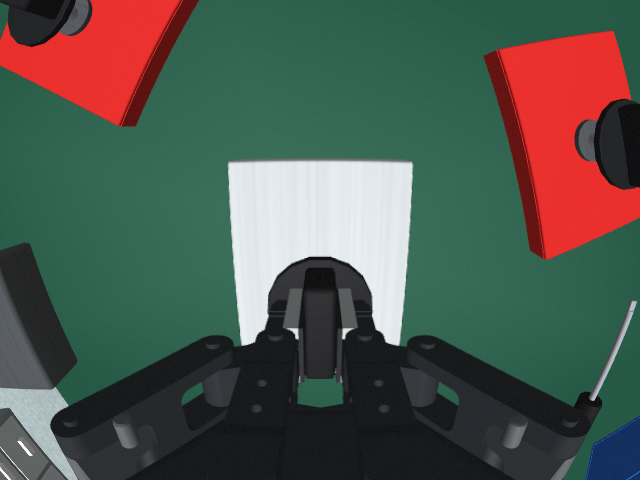

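The pads now hold the wing squarely around (320,330), with the tips at disc height. Lifting.

Call:
{"method": "servo_tool", "body": {
  "moves": [
    [255,[0,0,-0.005],0],
    [255,[0,0,-0.01],0],
    [255,[0,0,-0.02],0],
    [255,[0,0,-0.025],0],
    [255,[0,0,-0.025],0],
    [255,[0,0,-0.025],0],
    [255,[0,0,-0.02],0],
    [255,[0,0,-0.005],0]
  ],
  "newtons": 60
}}

```text
time: 5.68
tool_pos: [0.561, -0.245, 0.2173]
tcp_rot: [-0.551, -3.09, 0.002]
wrist_force: [1.3, -0.8, -3.1]
width: 0.122
```

```bash
python3 -c "
from h import *
report([.577,.165,.2146],14)
snap('wrist','w5')"
```

```text
t 5.68 p [ 0.561  -0.245   0.2173] xyaw 159.78 zax [-0.003 -0.001 -1.   ] q [-0.451  0.175  1.785 -0.002  1.184 -1.668] F [ 1.27 -0.79 -3.09] T [-0.06 -0.11 -0.02] w 0.122
tool-frame delta [0.1267 0.3902 0.0022]
turn about tool z (rad) for xyaw 14 : -0.5972 (pos=cw)
```

View pics/w5.png

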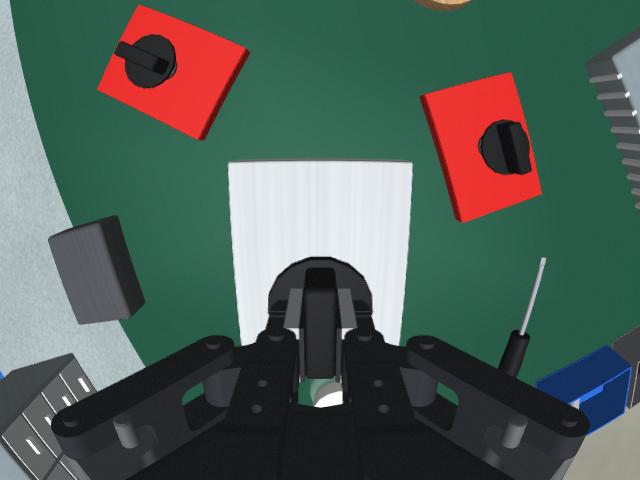

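The lid hangs level in the grip, in view at the same pixels ((228,160) to (412,160)) while the bench dropped away. Carrying it to the unit.

Call:
{"method": "servo_tool", "body": {
  "moves": [
    [255,[0.005,0.015,0],0],
    [255,[0.009,0.028,0],0],
    [255,[0.011,0.034,0],0],
    [255,[0.011,0.034,0],0],
    [255,[0.011,0.034,0],0],
    [255,[0.011,0.034,0],0],
    [255,[0.011,0.034,0],0],
    [255,[0.011,0.034,0],0]
  ]
}}

```text
time: 6.4
tool_pos: [0.5651, 0.0208, 0.205]
tcp_rot: [-0.568, -3.073, 0.007]
wrist_force: [1.3, 0.4, -2.5]
width: 0.128
```

```bash
python3 -c "
from h import *
report([.577,.165,.2146],14)"
```

```text
t 6.4 p [0.5651 0.0208 0.205 ] xyaw 159.04 zax [-0.017 -0.001 -1.   ] q [-7.000e-03  1.070e-01  1.886e+00 -1.000e-03  1.165e+00 -1.211e+00] F [ 1.34  0.42 -2.47] T [ 0.   -0.12  0.02] w 0.128
tool-frame delta [ 0.0406  0.1389 -0.01  ]
turn about tool z (rad) for xyaw 14 : -0.6101 (pos=cw)
```

Call:
{"method": "servo_tool", "body": {
  "moves": [
    [255,[0.011,0.036,-0.002],0],
    [255,[0.01,0.034,-0.002],0],
    [255,[0.01,0.034,-0.002],0],
    [255,[0.006,0.022,0],-0.05],
    [255,[0.003,0.008,0],-0.11],
    [255,[0,0,0],-0.12],
    [255,[0,0,0],-0.12],
    [255,[0,0,0],-0.1]
  ]
}}

```text
time: 7.07
tool_pos: [0.5604, 0.1808, 0.193]
tcp_rot: [0.251, -3.087, -0.004]
wrist_force: [-0.3, 0.0, -3.8]
width: 0.127
```

```bash
python3 -c "
from h import *
report([.577,.165,.2146],14)"
```

```text
t 7.07 p [0.5604 0.1808 0.193 ] xyaw -170.7 zax [-0.044 -0.001 -0.999] q [ 0.264  0.175  1.832  0.012  1.177 -1.474] F [-0.3   0.04 -3.77] T [ 0.01 -0.   -0.02] w 0.127
tool-frame delta [-0.0128 -0.0182 -0.0223]
turn about tool z (rad) for xyaw 14 : -0.082 (pos=cw)
```

Call:
{"method": "servo_tool", "body": {
  "moves": [
    [255,[0,0,0],0],
    [255,[0,0,0],0],
    [255,[0,0,0],0],
    [255,[0,0,0],0],
    [255,[0,0,-0.005],0],
    [255,[0,0,-0.005],0],
    [255,[0,0,-0.005],0],
    [255,[0,0,0],0]
  ]
}}

```text
time: 7.73
tool_pos: [0.5561, 0.1811, 0.2024]
tcp_rot: [0.239, -3.077, -0.002]
wrist_force: [-1.0, 0.4, -2.6]
width: 0.124
```

```bash
python3 -c "
from h import *
report([.577,.165,.2146],14)"
```

```text
t 7.73 p [0.5561 0.1811 0.2024] xyaw -171.12 zax [-0.056 -0.003 -0.998] q [ 0.266  0.167  1.823  0.012  1.206 -1.464] F [-0.99  0.36 -2.56] T [-0.01 -0.13 -0.06] w 0.124
tool-frame delta [-0.0175 -0.019  -0.0133]
turn about tool z (rad) for xyaw 14 : -0.0894 (pos=cw)
```

Call:
{"method": "servo_tool", "body": {
  "moves": [
    [255,[-0.005,-0.005,0],-0.03],
    [255,[-0.005,-0.005,0],-0.03],
    [255,[-0.005,-0.005,0],-0.03],
    [255,[-0.002,-0.002,0],0],
    [255,[0,0,0],0],
    [255,[0,0,0],0],
    [255,[0,0,0],0],
    [255,[0,0,0],0]
  ]
}}

```text
time: 8.4
tool_pos: [0.5786, 0.1674, 0.206]
tcp_rot: [0.376, -3.07, -0.008]
wrist_force: [1.2, 0.2, -4.0]
width: 0.127
```

```bash
python3 -c "
from h import *
report([.577,.165,.2146],14)"
```

```text
t 8.4 p [0.5786 0.1674 0.206 ] xyaw -166.03 zax [-0.049 -0.001 -0.999] q [ 0.235  0.193  1.786  0.011  1.21  -1.584] F [ 1.24  0.18 -3.95] T [-0.   -0.01 -0.01] w 0.127
tool-frame delta [ 0.0025 -0.0019 -0.0085]
turn about tool z (rad) for xyaw 14 : -0.0005 (pos=cw)
```

Call:
{"method": "servo_tool", "body": {
  "moves": [
    [255,[-0.02,0,0],0],
    [255,[-0.02,0,0],0],
    [255,[-0.01,0,0],0],
    [255,[0,0,0],0],
    [255,[0,0,0],0],
    [255,[0,0,0],0],
    [255,[0,0,0],0],
    [255,[0,0,0],0]
  ]
}}

```text
time: 9.07
tool_pos: [0.6237, 0.1803, 0.2023]
tcp_rot: [0.375, -3.063, -0.007]
wrist_force: [-0.0, -0.8, -3.8]
width: 0.127
```

```bash
python3 -c "
from h import *
report([.577,.165,.2146],14)"
```

```text
t 9.07 p [0.6237 0.1803 0.2023] xyaw -166.03 zax [-0.055 -0.002 -0.998] q [ 0.238  0.285  1.68   0.012  1.231 -1.581] F [-0.05 -0.82 -3.82] T [-0.04 -0.07 -0.04] w 0.127
tool-frame delta [ 0.0496 -0.0034 -0.0096]
turn about tool z (rad) for xyaw 14 : -0.0004 (pos=cw)
```

Call:
{"method": "servo_tool", "body": {
  "moves": [
    [255,[0.006,0,0],0],
    [255,[0.006,0,0],0],
    [255,[0.006,0,0],0],
    [255,[0.006,0,0],0],
    [255,[0.006,0,0],0],
    [255,[0.006,0,0],0],
    [255,[0.006,0,0],0],
    [255,[0.006,0,0],0]
  ]
}}

```text
time: 9.73
tool_pos: [0.5707, 0.1671, 0.2058]
tcp_rot: [0.375, -3.063, -0.007]
wrist_force: [-0.2, 1.7, -3.2]
width: 0.127
```

```bash
python3 -c "
from h import *
report([.577,.165,.2146],14)"
```

```text
t 9.73 p [0.5707 0.1671 0.2058] xyaw -166.03 zax [-0.056 -0.002 -0.998] q [ 0.237  0.183  1.798  0.012  1.215 -1.582] F [-0.21  1.68 -3.24] T [ 0.01 -0.06  0.01] w 0.127
tool-frame delta [-0.0051 -0.0035 -0.0092]
turn about tool z (rad) for xyaw 14 : -0.0005 (pos=cw)
```

Call:
{"method": "servo_tool", "body": {
  "moves": [
    [255,[-0.002,0,0.005],0],
    [255,[-0.002,0,0.005],0],
    [255,[0,0,0.005],0],
    [255,[0,0,0],0],
    [255,[0,0,0],0],
    [255,[0,0,0],0],
    [255,[0,0,0],0],
    [255,[0,0,0],0]
  ]
}}

```text
time: 10.4
tool_pos: [0.5733, 0.1679, 0.1883]
tcp_rot: [0.375, -3.062, -0.007]
wrist_force: [0.6, 0.1, -3.2]
width: 0.126
```

```bash
python3 -c "
from h import *
report([.577,.165,.2146],14)"
```

```text
t 10.4 p [0.5733 0.1679 0.1883] xyaw -166.04 zax [-0.057 -0.002 -0.998] q [ 0.237  0.203  1.809  0.012  1.186 -1.582] F [ 0.62  0.12 -3.2 ] T [-0.06 -0.08 -0.07] w 0.126
tool-frame delta [-0.0014 -0.0034 -0.0264]
turn about tool z (rad) for xyaw 14 : -0.0006 (pos=cw)
```

Call:
{"method": "servo_tool", "body": {
  "moves": [
    [255,[0,0,-0.008],0],
    [255,[0,0,-0.008],0],
    [255,[0,0,-0.008],0],
    [255,[0,0,-0.008],0],
    [255,[0,0,-0.008],0],
    [255,[0,0,-0.008],0],
    [255,[0,0,-0.008],0],
    [255,[0,0,-0.008],0]
  ]
}}

```text
time: 11.07
tool_pos: [0.5775, 0.1681, 0.2593]
tcp_rot: [0.375, -3.063, -0.007]
wrist_force: [-0.6, 0.0, -3.2]
width: 0.126
```

```bash
python3 -c "
from h import *
report([.577,.165,.2146],14)"
```

```text
t 11.07 p [0.5775 0.1681 0.2593] xyaw -166.03 zax [-0.056 -0.002 -0.998] q [ 0.236  0.157  1.727  0.011  1.312 -1.581] F [-0.57  0.01 -3.16] T [-0.02 -0.08  0.02] w 0.126
tool-frame delta [-0.0012 -0.0034  0.0447]
turn about tool z (rad) for xyaw 14 : -0.0006 (pos=cw)
```

Call:
{"method": "servo_tool", "body": {
  "moves": [
    [255,[-0.002,0,0.025],0],
    [255,[-0.002,0,0.025],0],
    [255,[0,0,0.01],0],
    [255,[0,0,0],0],
    [255,[0,0,0],0],
    [255,[0,0,0],0],
    [255,[0,0,0],0],
    [255,[0,0,0],0]
  ]
}}

```text
time: 11.73
tool_pos: [0.5834, 0.1702, 0.2094]
tcp_rot: [0.377, -3.078, -0.01]
wrist_force: [-0.1, -0.1, -3.3]
width: 0.122
```

```bash
python3 -c "
from h import *
report([.577,.165,.2146],14)"
```

```text
t 11.73 p [0.5834 0.1702 0.2094] xyaw -166.04 zax [-0.041  0.001 -0.999] q [ 0.237  0.195  1.777  0.012  1.21  -1.582] F [-0.1  -0.06 -3.25] T [-0.01 -0.07  0.02] w 0.122
tool-frame delta [ 0.0077 -0.0035 -0.005 ]
turn about tool z (rad) for xyaw 14 : -0.0006 (pos=cw)
```

A slow lift followed by a fast descent reduces the tool's tilt (-0.056 → -0.041). I'll repeat that to level it.

Call:
{"method": "servo_tool", "body": {
  "moves": [
    [255,[0.001,0,-0.008],0],
    [255,[0.001,0,-0.008],0],
    [255,[0.001,0,-0.008],0],
    [255,[0.001,0,-0.008],0],
    [255,[0.001,0,-0.008],0],
    [255,[0.001,0,-0.008],0],
    [255,[0.001,0,-0.008],0],
    [255,[0.001,0,-0.006],0]
  ]
}}

```text
time: 12.4
tool_pos: [0.5788, 0.1683, 0.2816]
tcp_rot: [0.377, -3.083, -0.011]
wrist_force: [0.5, 0.4, -2.5]
width: 0.126
```

Call:
{"method": "servo_tool", "body": {
  "moves": [
    [255,[0,0,0.04],0],
    [255,[0,0,0.03],0],
    [255,[0,0,0],0],
    [255,[0,0,0],0],
    [255,[0,0,0],0],
    [255,[0,0,0],0],
    [255,[0,0,0],0],
    [255,[0,0,0],0]
  ]
}}

```text
time: 13.07
tool_pos: [0.5822, 0.1698, 0.2237]
tcp_rot: [0.379, -3.1, -0.014]
wrist_force: [1.0, -0.2, -3.7]
width: 0.124
```

```bash
python3 -c "
from h import *
report([.577,.165,.2146],14)"
```

```text
t 13.07 p [0.5822 0.1698 0.2237] xyaw -166.04 zax [-0.019  0.007 -1.   ] q [ 0.237  0.168  1.781  0.012  1.21  -1.582] F [ 0.97 -0.17 -3.65] T [-0.06 -0.08 -0.06] w 0.124
tool-frame delta [ 0.006  -0.0035  0.0091]
turn about tool z (rad) for xyaw 14 : -0.0007 (pos=cw)
```

Call:
{"method": "servo_tool", "body": {
  "moves": [
    [255,[0.001,0,-0.008],0],
    [255,[0.001,-0.0005,-0.008],0],
    [255,[0.001,-0.0005,-0.008],0],
    [255,[0.001,-0.0005,-0.008],0],
    [255,[0.001,-0.0005,-0.008],0],
    [255,[0.001,-0.0005,-0.006],0],
    [255,[0,-0.0005,-0.003],0],
    [255,[0,0,0],0]
  ]
}}

```text
time: 13.73
tool_pos: [0.5797, 0.1651, 0.2841]
tcp_rot: [0.381, -3.109, -0.015]
wrist_force: [-0.6, -0.2, -2.7]
width: 0.128
```

Call:
{"method": "servo_tool", "body": {
  "moves": [
    [255,[0,0,0.04],0],
    [255,[0,0,0.032],0],
    [255,[0,0,0],0],
    [255,[0,0,0],0],
    [255,[0,0,0],0],
    [255,[0,0,0],0],
    [255,[0,0,0],0],
    [255,[0,0,0],0]
  ]
}}

```text
time: 14.4
tool_pos: [0.5829, 0.1665, 0.2184]
tcp_rot: [-0.381, 3.117, 0.017]
wrist_force: [-0.2, -0.5, -3.2]
width: 0.129
```

```bash
python3 -c "
from h import *
report([.577,.165,.2146],14)
snap('scene','s6');snap('wrist','w6');snap('top','t6')"
```

```text
t 14.4 p [0.5829 0.1665 0.2184] xyaw -166.05 zax [-0.     0.011 -1.   ] q [ 0.231  0.16   1.8    0.012  1.179 -1.587] F [-0.19 -0.5  -3.17] T [-0.02  0.03  0.03] w 0.129
tool-frame delta [ 0.0061 -0.      0.0038]
turn about tool z (rad) for xyaw 14 : -0.0009 (pos=cw)
```

View pics/s6.png

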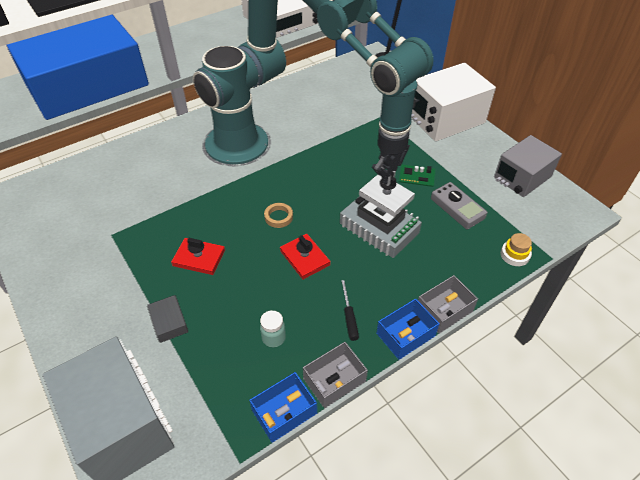

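View pics/w6.png

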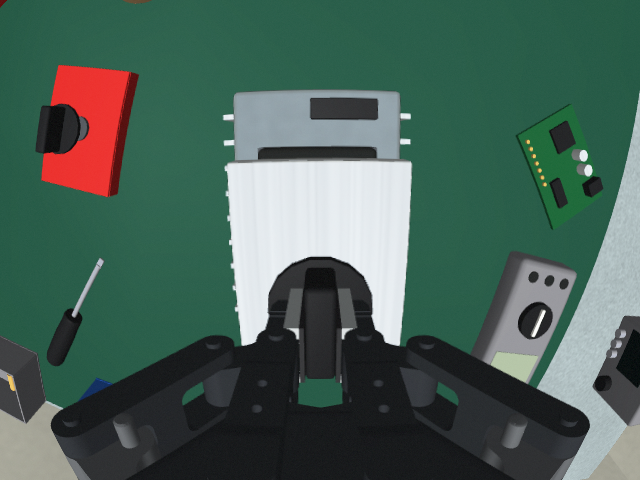

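View pics/t6.png

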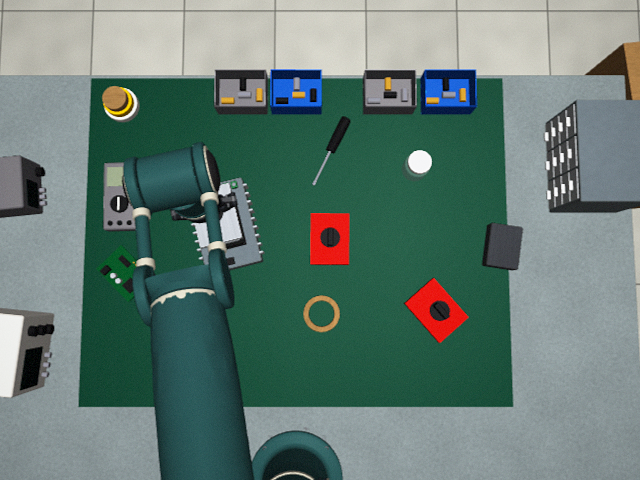

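The scene view shows the lid level above the unit at (385,190), with the unit's deck at (380,225). I'll move outward 50 mm so the wrist camera sees the rim, then measure the rim and lid in the same picture.

Call:
{"method": "servo_tool", "body": {
  "moves": [
    [255,[-0.007,0,0],0],
    [255,[-0.007,0,0],0],
    [255,[-0.007,0,0],0],
    [255,[-0.007,0,0],0],
    [255,[-0.007,0,0],0],
    [255,[-0.006,0,0],0],
    [255,[-0.003,0,0],0],
    [255,[0,0,0],0]
  ]
}}

```text
time: 15.22
tool_pos: [0.6317, 0.1785, 0.219]
tcp_rot: [-0.381, 3.115, 0.018]
wrist_force: [-0.5, 0.0, -2.3]
width: 0.121
```

```bash
python3 -c "
from h import *
report([.577,.165,.2146],14)
snap('wrist','w7')"
```

```text
t 15.22 p [0.6317 0.1785 0.219 ] xyaw -166.06 zax [ 0.002  0.012 -1.   ] q [ 0.232  0.251  1.69   0.012  1.196 -1.586] F [-0.46  0.   -2.35] T [0.02 0.01 0.04] w 0.121
tool-frame delta [0.0564 0.     0.0041]
turn about tool z (rad) for xyaw 14 : -0.001 (pos=cw)
```

View pics/w7.png

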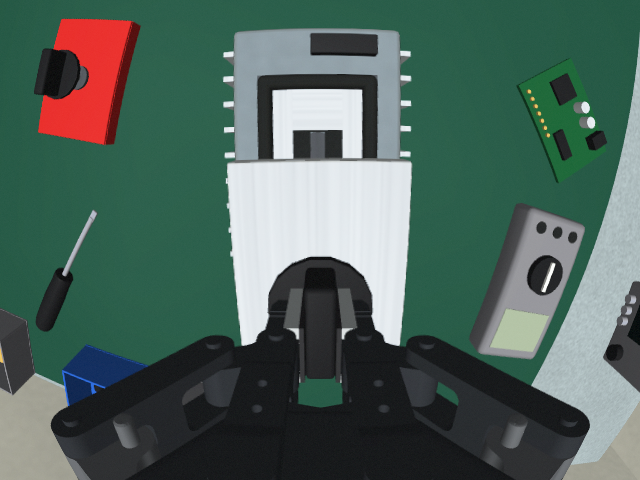

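The rim's dark frame runs from (258,75) to (377,158), and the lid edge crosses at v≈160 from u 227 to 412. Measuring both from this picture.

```bash
python3 - <<'E'
from h import *
c=load('w7'); g=cv2.cvtColor(c['pixels'],cv2.COLOR_RGB2GRAY).astype(float); g=cv2.GaussianBlur(g,(3,3),0)
p=np.array([.6317,.1785,.219]); 
s,p,R=tool(); p=np.array(s['tool_pos'])
o=-c['R'].T@c['t']; print('cam',o, 'in tool',R.T@(o-p))
def sub(a,i,th): # crossing between i-1,i
    return i-1+(th-a[i-1])/(a[i]-a[i-1])
L=[];Rr=[];T=[];Li=[];Ri=[]
for v in range(84,154,2):
    row=g[v]
    for u in range(245,270):   # left outer: grey->dark
        if row[u]<80: L.append((sub(row,u,80),v));break
    for u in range(390,365,-1):
        if row[u]<80: Rr.append((u+1-(80-row[u])/(row[u+1]-row[u]),v));break
for u in range(265,372,3):
    col=g[:,u]
    for v in range(66,90):
        if col[v]<80: T.append((u,sub(col,v,80)));break
print(L[0],L[-1],Rr[0],Rr[-1],T[0],T[-1])
z=.087
tf=lambda P,z: np.array([R.T@(onplane(c,u,v,z,True)-p) for u,v in P])
l,r,t=[tf(a,z) for a in (L,Rr,T)]
for n,a in (('L',l),('R',r)): k=np.polyfit(a[:,0],a[:,1],1); print(n,'y@x.05',np.polyval(k,.05),'slope',k[0],'res',np.std(a[:,1]-np.polyval(k,a[:,0])))
k=np.polyfit(t[:,1],t[:,0],1); print('T x',np.polyval(k,0),'slope',k[0])
# cover: plate white edges
zc=p[2]-.0814+.021
L=[];Rr=[];T=[]
for v in range(170,330,3):
    row=g[v]
    for u in range(215,260):
        if row[u]>150: L.append((sub(row,u,150),v));break
    for u in range(425,390,-1):
        if row[u]>150: Rr.append((u+1-(150-row[u])/(row[u+1]-row[u]),v));break
for u in list(range(236,256,2))+list(range(384,405,2)):
    col=g[:,u]
    for v in range(170,150,-1):
        if col[v]<150: T.append((u,v+(150-col[v])/(col[v+1]-col[v])));break
print(L[0],L[-1],Rr[0],Rr[-1],T[0],T[-1])
l,r,t=[tf(a,zc) for a in (L,Rr,T)]
for n,a in (('L',l),('R',r)): k=np.polyfit(a[:,0],a[:,1],1); print(n,'y@x.03',np.polyval(k,.03),'slope',k[0],'res',np.std(a[:,1]-np.polyval(k,a[:,0])))
k=np.polyfit(t[:,1],t[:,0],1); print('T x',np.polyval(k,0),'slope',k[0])
E
```

```text
cam [0.56405765 0.16052853 0.33629134] in tool [ 6.90930729e-02  9.88162307e-05 -1.17736651e-01]
(np.float64(257.0678571428571), 84) (np.float64(258.05132743362833), 152) (np.float64(376.05008077544426), 84) (np.float64(376.5916114790287), 152) (265, np.float64(75.07516339869281)) (370, np.float64(74.73113708820404))
L y@x.05 -0.041148769068700096 slope -0.005703895943999257 res 5.9248607753719725e-05
R y@x.05 0.03810718790404856 slope -0.011086446447392699 res 0.00026634682861022214
T x 0.11370240370034584 slope 0.004834285686845624
(np.float64(226.57012750455374), 170) (np.float64(239.4816326530612), 329) (np.float64(411.95151515151514), 170) (np.float64(400.09529025191677), 329) (236, np.float64(162.33456334563346)) (404, np.float64(160.86741214057508))
L y@x.03 -0.04505904496196802 slope -0.015083174780622141 res 0.00032679946051079325
R y@x.03 0.04475341902766381 slope -0.005815165593646838 res 0.00030334420075039324
T x 0.05924130050949301 slope 0.0090632865687598
```

```bash
python3 -c "
from h import *
s,p,R=tool(); t=p+R@[.0596,-.0017,0]; print(t, 'axis',R[:,2]); report(t)
print('at tcp z .18',t+R[:,2]*(.18-t[2])/R[2,2],' at .152',t+R[:,2]*(.152-t[2])/R[2,2])"
```

```text
[0.5739051  0.16243126 0.21858543] axis [ 0.00170447  0.01155954 -0.99993173]
t 15.27 p [0.6313 0.1784 0.2189] xyaw -166.06 zax [ 0.002  0.012 -1.   ] q [ 0.232  0.25   1.691  0.012  1.196 -1.586] F [ 0.03 -1.11 -2.81] T [ 0.01 -0.05  0.01] w 0.126
tool-frame delta [ 0.0596 -0.0017 -0.    ]
at tcp z .18 [0.57397088 0.16287732 0.18      ]  at .152 [0.5740186  0.16320101 0.152     ]
```

Call:
{"method": "servo_tool", "body": {
  "moves": [
    [255,[0.008,0,0],0],
    [255,[0.008,0,0],0],
    [255,[0.008,-0.0005,0],0],
    [255,[0.008,-0.0005,0],0],
    [255,[0.008,-0.0005,0],0],
    [255,[0.006,0,0],0],
    [255,[0.004,0,0],0],
    [255,[0,0,0],0]
  ]
}}

```text
time: 15.93
tool_pos: [0.5746, 0.1627, 0.2181]
tcp_rot: [0.381, -3.118, -0.017]
wrist_force: [0.1, -0.4, -4.5]
width: 0.13
```

```bash
python3 -c "
from h import *
report([.5741,.1656,.219],14)"
```

```text
t 15.93 p [0.5746 0.1627 0.2181] xyaw -166.05 zax [-0.002  0.011 -1.   ] q [ 0.228  0.144  1.819  0.012  1.178 -1.59 ] F [ 0.12 -0.44 -4.5 ] T [-0.01 -0.    0.  ] w 0.13
tool-frame delta [-0.0002  0.003  -0.0008]
turn about tool z (rad) for xyaw 14 : -0.0009 (pos=cw)
```

Call:
{"method": "servo_tool", "body": {
  "moves": [
    [255,[0.0005,0,0.005],0],
    [255,[0,0,0.006],0],
    [255,[0,0,0.006],0],
    [255,[0,0,0.006],0],
    [255,[0,0,0.006],0],
    [255,[0,0,0.004],0],
    [255,[0,0,0.002],0],
    [255,[0,0,0],0]
  ]
}}

```text
time: 16.6
tool_pos: [0.5747, 0.1632, 0.1785]
tcp_rot: [0.381, -3.118, -0.017]
wrist_force: [-0.1, 1.0, -3.9]
width: 0.125
```

```bash
python3 -c "
from h import *
report([.574,.1630,.152],14)
snap('wrist','w8');snap('scene','s8')
import cv2
c=load('s8')['pixels'][:,:,::-1]; cv2.imwrite('pics/s8c.png',cv2.resize(c[130:270,320:460],(600,600),interpolation=cv2.INTER_CUBIC))"
```

```text
t 16.6 p [0.5747 0.1632 0.1785] xyaw -166.05 zax [-0.002  0.011 -1.   ] q [ 0.229  0.178  1.857  0.012  1.106 -1.591] F [-0.08  1.01 -3.86] T [-0.03  0.02  0.03] w 0.125
tool-frame delta [ 0.0007 -0.0003  0.0265]
turn about tool z (rad) for xyaw 14 : -0.0009 (pos=cw)
```

View pics/w8.png

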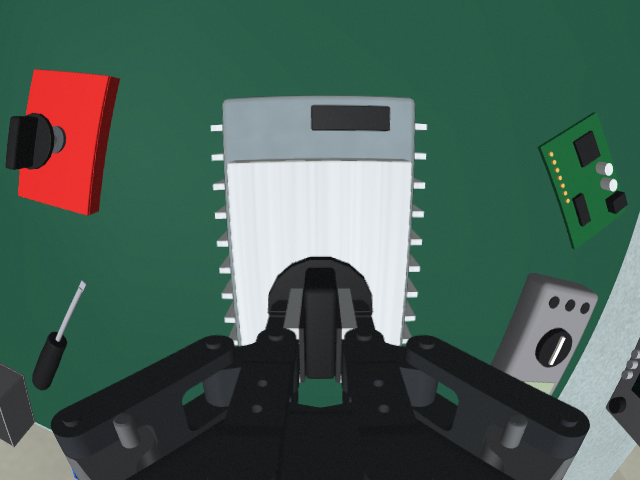

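View pics/s8c.png

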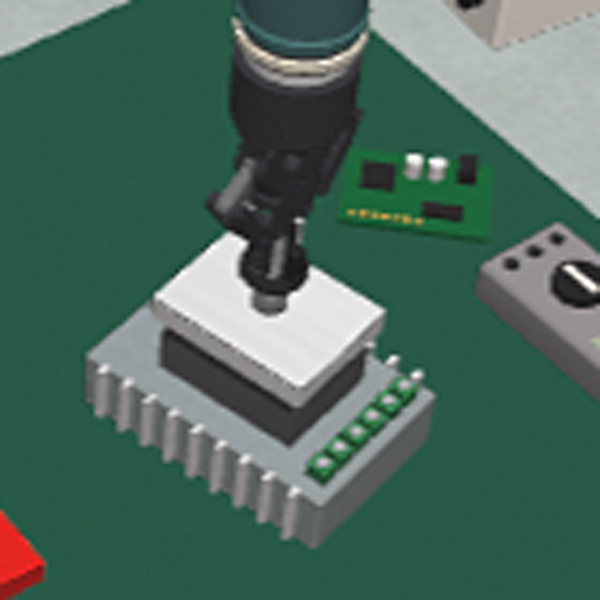

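The lid is centred over the unit: the deck edges at u 223 and 414 and the lid edges at u 227 and 411 share a centre, and the scene crop shows it parallel to the rim. Descending slowly.

Call:
{"method": "servo_tool", "body": {
  "moves": [
    [255,[0.0005,0,0.002],0],
    [255,[0,0,0.002],0],
    [255,[0,0,0.002],0],
    [255,[0,0,0.002],0],
    [255,[0,0,0.002],0],
    [255,[0,0,0.002],0],
    [255,[0,0,0.001],0],
    [255,[0,0,0],0]
  ]
}}

```text
time: 17.37
tool_pos: [0.5757, 0.1635, 0.1668]
tcp_rot: [-0.381, 3.114, 0.018]
wrist_force: [0.2, -0.1, -3.2]
width: 0.125
```

```bash
python3 -c "
from h import *
report([.574,.1630,.152],14)"
```

```text
t 17.37 p [0.5757 0.1635 0.1668] xyaw -166.06 zax [ 0.003  0.012 -1.   ] q [ 0.229  0.188  1.868  0.012  1.08  -1.591] F [ 0.16 -0.07 -3.24] T [ 0.01 -0.02 -0.01] w 0.125
tool-frame delta [ 0.0018 -0.0003  0.0147]
turn about tool z (rad) for xyaw 14 : -0.001 (pos=cw)
```

Call:
{"method": "servo_tool", "body": {
  "moves": [
    [255,[0.0006,0,0.002],0],
    [255,[0.0006,0,0.002],0],
    [255,[0.0003,0,0.002],0],
    [255,[0,0,0.002],0],
    [255,[0,0,0.002],0],
    [255,[0,0,0.001],0],
    [255,[0,0,0],0],
    [255,[0,0,0],0]
  ]
}}

```text
time: 18.03
tool_pos: [0.5739, 0.1633, 0.1544]
tcp_rot: [-0.381, 3.114, 0.018]
wrist_force: [-0.3, 1.1, -3.3]
width: 0.126
```

```bash
python3 -c "
from h import *
report([.574,.1630,.152],14)"
```

```text
t 18.03 p [0.5739 0.1633 0.1544] xyaw -166.05 zax [ 0.002  0.012 -1.   ] q [ 0.23   0.198  1.882  0.012  1.057 -1.591] F [-0.31  1.1  -3.27] T [0.   0.   0.01] w 0.126
tool-frame delta [ 0.     -0.0003  0.0024]
turn about tool z (rad) for xyaw 14 : -0.0009 (pos=cw)
```

Call:
{"method": "servo_tool", "body": {
  "moves": [
    [255,[0,0,0.001],0],
    [255,[0,0,0.001],0],
    [255,[0,0,0.001],0],
    [255,[0,0,0.001],0],
    [255,[0,0,0],0],
    [255,[0,0,0],0],
    [255,[0,0,0],0],
    [255,[0,0,0],0]
  ]
}}

```text
time: 18.7
tool_pos: [0.5747, 0.1636, 0.152]
tcp_rot: [-0.381, 3.112, 0.018]
wrist_force: [-1.1, -1.1, -3.1]
width: 0.129
```

```bash
python3 -c "
from h import *
report([.574,.1630,.152],14)
snap('scene','s9');snap('wrist','w9')
c=load('s9')['pixels'][:,:,::-1]; cv2.imwrite('pics/s9c.png',cv2.resize(c[130:270,320:460],(600,600),interpolation=cv2.INTER_CUBIC))"
```

```text
t 18.7 p [0.5747 0.1636 0.152 ] xyaw -166.05 zax [ 0.005  0.012 -1.   ] q [ 0.23   0.2    1.883  0.013  1.051 -1.591] F [-1.06 -1.12 -3.06] T [-0.02  0.07  0.01] w 0.129
tool-frame delta [ 0.0008 -0.0004  0.    ]
turn about tool z (rad) for xyaw 14 : -0.0009 (pos=cw)
```

View pics/s9c.png

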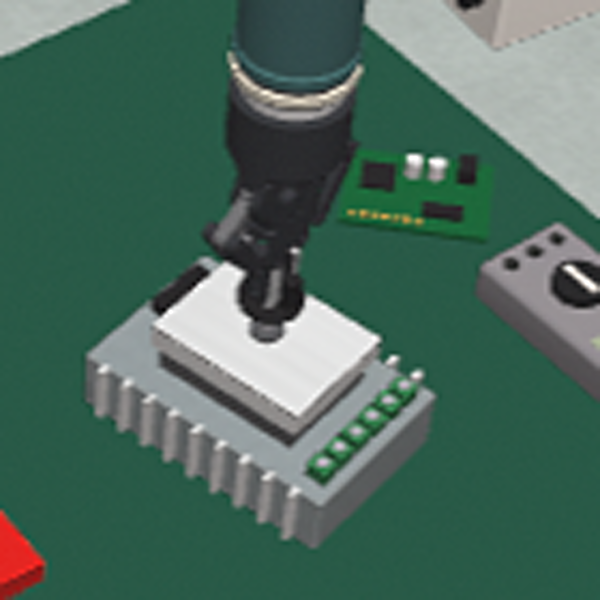

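View pics/w9.png

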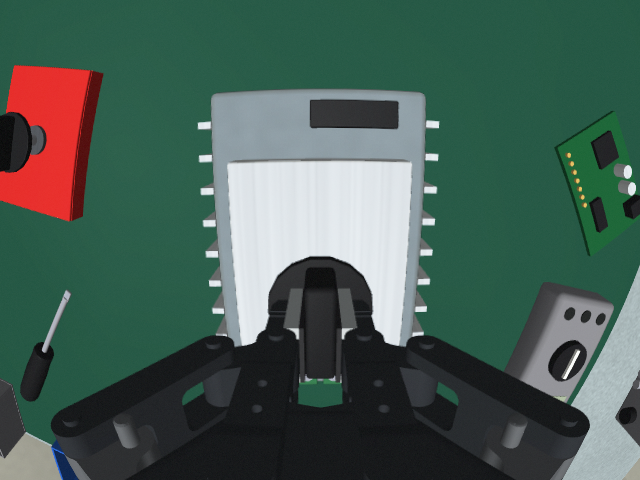

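The lid is down over the rim (crop: lid on the rim with a thin dark gap below it). Now I'll continue with small steps to seat it and start pushing the stud.

Call:
{"method": "servo_tool", "body": {
  "moves": [
    [255,[0,0,0.001],0],
    [255,[0,0,0.001],0],
    [255,[0,0,0.001],0],
    [255,[0,0,0.001],0],
    [255,[0,0,0.001],0],
    [255,[0,0,0.001],0],
    [255,[0,0,0],0],
    [255,[0,0,0],0]
  ]
}}

```text
time: 19.47
tool_pos: [0.5749, 0.1638, 0.1478]
tcp_rot: [-0.381, 3.112, 0.018]
wrist_force: [-2.5, 0.2, 1.8]
width: 0.124
```

```bash
python3 -c "
from h import *
report([.574,.1630,.152],14)"
```

```text
t 19.47 p [0.5749 0.1638 0.1478] xyaw -166.04 zax [ 0.005  0.012 -1.   ] q [ 0.23   0.205  1.886  0.013  1.043 -1.591] F [-2.47  0.25  1.8 ] T [-0.17  0.34 -0.06] w 0.124
tool-frame delta [ 0.001  -0.0005 -0.0042]
turn about tool z (rad) for xyaw 14 : -0.0007 (pos=cw)
```

```bash
cat > seat.py <<'E'
from h import *
def seat(fn):
    c=snap('wrist',fn); o=-c['R'].T@c['t']; s,p,R=tool()
    def pt(u,v):
        d=ray(c,u,v,True)[1]; dz=np.median(c['depth'][v-1:v+2,u-1:u+2]); return o+d/(c['R']@d)[2]*dz
    P=np.array([pt(u,v) for u in range(230,412,6) for v in range(168,320,6) if min(c['pixels'][v,u])>150])
    P=P[abs(P[:,2]-np.median(P[:,2]))<.005]
    a=np.linalg.lstsq(np.c_[P[:,:2]-P[:,:2].mean(0),np.ones(len(P))],P[:,2],rcond=None)[0]
    D=np.array([pt(u,v)[2] for u in range(235,300,6) for v in range(105,140,6)])
    print('plate z',P[:,2].mean(),'slopes',a[:2],'n',len(P),'deck z',np.median(D),'diff (want .041)',P[:,2].mean()-np.median(D))
E
python3 -c "
from seat import *
seat('w10')"
```

```text
plate z 0.09110719176899267 slopes [-0.0003912   0.00101153] n 615 deck z 0.050076805332552154 diff (want .041) 0.04103038643644051
```

View pics/w10.png

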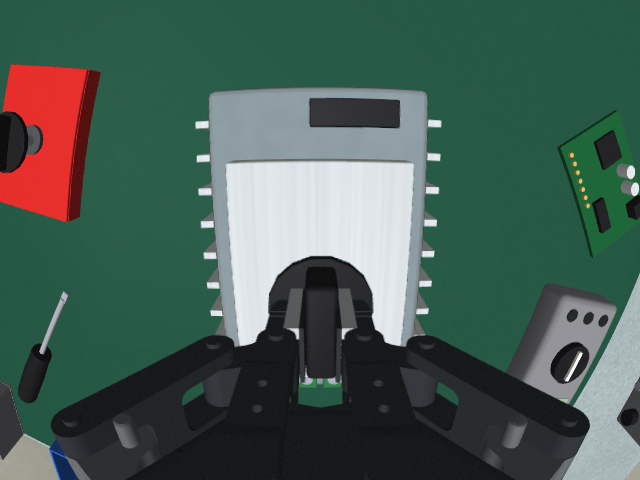

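The plate top is 41.0 mm above the deck (41 wanted) and level, so it is seated with the stud unturned. Now pushing the stud in.

Call:
{"method": "servo_tool", "body": {
  "moves": [
    [255,[0.0007,0,0.0012],0],
    [255,[0,0,0.0012],0],
    [255,[0,0,0.0012],0],
    [255,[0,0,0.0012],0],
    [255,[0,0,0.0012],0],
    [255,[0,0,0.0012],0],
    [255,[0,0,0.0005],0],
    [255,[0,0,0],0]
  ]
}}

```text
time: 20.18
tool_pos: [0.5749, 0.1638, 0.1403]
tcp_rot: [-0.381, 3.11, 0.018]
wrist_force: [-2.9, -1.2, 3.7]
width: 0.125
```

```bash
python3 -c "
from h import *
report([.574,.1630,.152],14)"
```

```text
t 20.18 p [0.5749 0.1638 0.1403] xyaw -166.04 zax [ 0.007  0.012 -1.   ] q [ 0.23   0.211  1.893  0.012  1.028 -1.591] F [-2.87 -1.22  3.73] T [-0.18  0.43 -0.05] w 0.125
tool-frame delta [ 0.0009 -0.0004 -0.0117]
turn about tool z (rad) for xyaw 14 : -0.0006 (pos=cw)
```

Call:
{"method": "servo_tool", "body": {
  "moves": [
    [255,[0.001,0,0.0008],0],
    [255,[0.0005,0,0.0008],0],
    [255,[0,0,0.0008],0],
    [255,[0,0,0.0008],0],
    [255,[0,0,0.0008],0],
    [255,[0,0,0.0008],0],
    [255,[0,0,0.0005],0],
    [255,[0,0,0],0]
  ]
}}

```text
time: 20.85
tool_pos: [0.5747, 0.1637, 0.1359]
tcp_rot: [-0.381, 3.107, 0.019]
wrist_force: [-2.4, 0.8, 4.0]
width: 0.125
```

```bash
python3 -c "
from h import *
report([.574,.1630,.152],14)"
```

```text
t 20.85 p [0.5747 0.1637 0.1359] xyaw -166.04 zax [ 0.01   0.013 -1.   ] q [ 0.23   0.214  1.899  0.012  1.016 -1.591] F [-2.35  0.75  3.98] T [-0.22  0.35 -0.01] w 0.125
tool-frame delta [ 0.0007 -0.0004 -0.0161]
turn about tool z (rad) for xyaw 14 : -0.0006 (pos=cw)
```

Call:
{"method": "servo_tool", "body": {
  "moves": [
    [255,[0.0005,0,0.0007],0],
    [255,[0.0005,0,0.0007],0],
    [255,[0,0,0.0007],0],
    [255,[0,0,0.0007],0],
    [255,[0,0,0.0007],0],
    [255,[0,0,0.0007],0],
    [255,[0,0,0.0007],0],
    [255,[0,0,0.0007],0]
  ]
}}

```text
time: 21.52
tool_pos: [0.5746, 0.1638, 0.1309]
tcp_rot: [-0.38, 3.105, 0.019]
wrist_force: [-1.7, -0.4, 4.7]
width: 0.128
```

```bash
python3 -c "
from h import *
report([.574,.1630,.152],14)"
```

```text
t 21.52 p [0.5746 0.1638 0.1309] xyaw -166.04 zax [ 0.012  0.014 -1.   ] q [ 0.23   0.218  1.905  0.013  1.004 -1.591] F [-1.67 -0.44  4.66] T [-0.21  0.4  -0.02] w 0.128
tool-frame delta [ 0.0005 -0.0004 -0.0211]
turn about tool z (rad) for xyaw 14 : -0.0006 (pos=cw)
```

Call:
{"method": "servo_tool", "body": {
  "moves": [
    [255,[0.0003,0,0.0006],0],
    [255,[0.0003,0,0.0006],0],
    [255,[0,0,0.0006],0],
    [255,[0,0,0.0006],0],
    [255,[0,0,0.0006],0],
    [255,[0,0,0.0006],0],
    [255,[0,0,0.0006],0],
    [255,[0,0,0.0006],0]
  ]
}}

```text
time: 22.18
tool_pos: [0.5746, 0.1638, 0.1296]
tcp_rot: [-0.38, 3.104, 0.019]
wrist_force: [-3.1, -1.2, 9.2]
width: 0.131
```

```bash
python3 -c "
from h import *
report([.574,.1630,.152],14)"
```

```text
t 22.18 p [0.5746 0.1638 0.1296] xyaw -166.03 zax [ 0.013  0.014 -1.   ] q [ 0.23   0.219  1.906  0.012  1.001 -1.591] F [-3.14 -1.21  9.25] T [-0.32  0.66  0.01] w 0.131
tool-frame delta [ 0.0004 -0.0004 -0.0224]
turn about tool z (rad) for xyaw 14 : -0.0006 (pos=cw)
```

The tool stopped at z 0.1296 and the force rose from 4.7 to 9.2 N, so the floor is about 21 mm in. Now turning clockwise while holding a light push.

Call:
{"method": "servo_tool", "body": {
  "moves": [
    [255,[0,0,0.0008],0.03],
    [255,[0,0,0.0008],0.06],
    [255,[0,0,0.0008],0.08],
    [255,[0,0,0.0008],0.08],
    [255,[0,0,0.0008],0.08],
    [255,[0,0,0.0008],0.08],
    [255,[0,0,0.0008],0.08],
    [255,[0,0,0.0008],0.05]
  ]
}}

```text
time: 22.85
tool_pos: [0.5748, 0.1641, 0.1297]
tcp_rot: [0.497, 3.091, 0.024]
wrist_force: [-4.0, -0.8, 9.4]
width: 0.124
```

```bash
python3 -c "
from h import *
report([.574,.1630,.152],14)"
```

```text
t 22.85 p [0.5748 0.1641 0.1297] xyaw 161.72 zax [ 0.013  0.013 -1.   ] q [ 0.231  0.219  1.906  0.012  1.001 -1.027] F [-3.97 -0.79  9.37] T [-0.47  0.76  0.06] w 0.124
tool-frame delta [ 0.0002 -0.0009 -0.0224]
turn about tool z (rad) for xyaw 14 : -0.5635 (pos=cw)
```

Call:
{"method": "servo_tool", "body": {
  "moves": [
    [255,[0,0,0.0008],0.08],
    [255,[0,0,0.0008],0.08],
    [255,[0,0,0.0008],0.08],
    [255,[0,0,0.0008],0.08],
    [255,[0,0,0.0008],0.08],
    [255,[0,0,0.0008],0.08],
    [255,[0,0,0.0008],0.06],
    [255,[0,0,0.0008],0.03]
  ]
}}

```text
time: 23.52
tool_pos: [0.5749, 0.1644, 0.1297]
tcp_rot: [1.387, 2.812, 0.026]
wrist_force: [-4.6, -0.7, 9.2]
width: 0.125
```

```bash
python3 -c "
from h import *
report([.574,.1630,.152],14)"
```

```text
t 23.52 p [0.5749 0.1644 0.1297] xyaw 127.49 zax [ 0.013  0.012 -1.   ] q [ 0.232  0.22   1.905  0.011  1.001 -0.428] F [-4.59 -0.65  9.23] T [-0.44  0.79  0.05] w 0.125
tool-frame delta [-0.0005 -0.0012 -0.0223]
turn about tool z (rad) for xyaw 14 : -1.1609 (pos=cw)
```

Call:
{"method": "servo_tool", "body": {
  "moves": [
    [255,[0,0,0.0008],0.07],
    [255,[0,0,0.0008],0.07],
    [255,[0,0,0.0008],0.07],
    [255,[0,0,0.0008],0.05],
    [255,[0,0,0.0008],0.03],
    [255,[0,0,0.0008],0.01],
    [255,[0,0,0.0008],0],
    [255,[0,0,0.0008],0]
  ]
}}

```text
time: 24.18
tool_pos: [0.5751, 0.1646, 0.1297]
tcp_rot: [1.811, 2.562, 0.025]
wrist_force: [-3.6, -0.3, 9.0]
width: 0.123
```

```bash
python3 -c "
from h import *
report([.574,.1630,.152],14)
from seat import *; seat('w11')"
```

```text
t 24.18 p [0.5751 0.1646 0.1297] xyaw 109.48 zax [ 0.013  0.011 -1.   ] q [ 0.233  0.22   1.904  0.009  1.002 -0.112] F [-3.56 -0.31  8.96] T [-0.48  0.83  0.03] w 0.123
tool-frame delta [-0.001  -0.0012 -0.0223]
turn about tool z (rad) for xyaw 14 : -1.4752 (pos=cw)
plate z 0.0911170539420494 slopes [0.00118687 0.00192084] n 472 deck z 0.0010230653820475638 diff (want .041) 0.09009398856000184
```

View pics/w11.png

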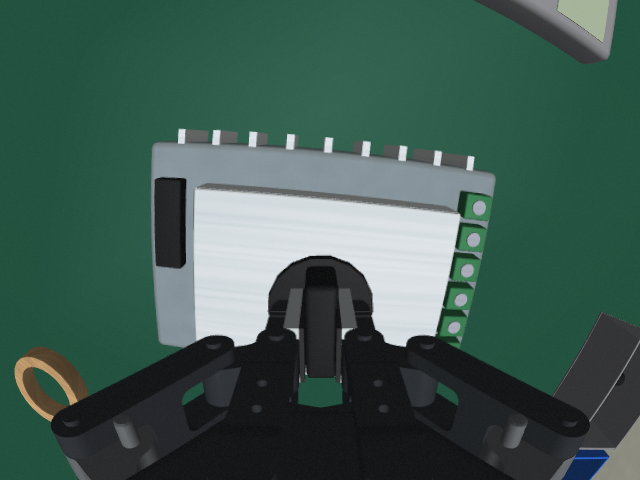

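The wing now lies across the lid after a turn of 1.475, and the lid is still seated (plate z 0.0911, level). I'll add a small final turn, then ease up gently into the notch.

Call:
{"method": "servo_tool", "body": {
  "moves": [
    [255,[0,0,0.0006],0.02],
    [255,[0,0,0.0006],0.01],
    [255,[0,0,0.0003],0],
    [255,[0,0,0],0],
    [255,[0,0,-0.0003],0],
    [255,[0,0,-0.0004],0],
    [255,[0,0,-0.0004],0],
    [255,[0,0,-0.0004],0]
  ]
}}

```text
time: 24.9
tool_pos: [0.575, 0.1646, 0.132]
tcp_rot: [1.849, 2.534, 0.024]
wrist_force: [-1.3, -0.4, 4.9]
width: 0.124
```

```bash
python3 -c "
from h import *
report([.574,.1630,.152],14)"
```

```text
t 24.9 p [0.575  0.1646 0.132 ] xyaw 107.79 zax [ 0.012  0.009 -1.   ] q [ 0.234  0.218  1.902  0.008  1.007 -0.081] F [-1.32 -0.44  4.94] T [-0.38  0.43  0.03] w 0.124
tool-frame delta [-0.0011 -0.0012 -0.02  ]
turn about tool z (rad) for xyaw 14 : -1.5047 (pos=cw)
```

Call:
{"method": "servo_tool", "body": {
  "moves": [
    [255,[0,0,-0.0001],0],
    [255,[0,0,-0.0001],0],
    [255,[0,0,-0.0001],0],
    [255,[0,0,0],0],
    [255,[0,0,0],0],
    [255,[0,0,0],0],
    [255,[0,0,0],0],
    [255,[0,0,0],0]
  ]
}}

```text
time: 25.57
tool_pos: [0.5751, 0.1646, 0.1327]
tcp_rot: [1.847, 2.535, 0.022]
wrist_force: [-1.6, -0.5, 4.6]
width: 0.124
```

```bash
python3 -c "
from h import *
report([.574,.1630,.152],14)"
```

```text
t 25.57 p [0.5751 0.1646 0.1327] xyaw 107.84 zax [ 0.012  0.009 -1.   ] q [ 0.234  0.218  1.901  0.007  1.009 -0.081] F [-1.56 -0.47  4.62] T [-0.3   0.43  0.06] w 0.124
tool-frame delta [-0.0012 -0.0012 -0.0193]
turn about tool z (rad) for xyaw 14 : -1.5037 (pos=cw)
```

Now opening gently.

Call:
{"method": "servo_tool", "body": {
  "moves": [
    [255,[0,0,-0.0002],0],
    [255,[0,0,-0.0001],0],
    [255,[0,0,0],0],
    [215,[0,0,0],0],
    [210,[0,0,0],0],
    [195,[0,0,0],0],
    [170,[0,0,0],0],
    [150,[0,0,0],0]
  ],
  "newtons": 20
}}

```text
time: 26.23
tool_pos: [0.5766, 0.1652, 0.1323]
tcp_rot: [1.846, 2.534, 0.027]
wrist_force: [0.4, -0.2, 0.6]
width: 0.409
```

```bash
python3 -c "
from h import *
report([.574,.1630,.152],14)
snap('wrist','w12')"
```

```text
t 26.23 p [0.5766 0.1652 0.1323] xyaw 107.84 zax [ 0.015  0.01  -1.   ] q [ 0.234  0.219  1.9    0.007  1.005 -0.081] F [ 0.38 -0.19  0.62] T [ 0.04 -0.11 -0.03] w 0.409
tool-frame delta [-0.0012 -0.0028 -0.0198]
turn about tool z (rad) for xyaw 14 : -1.5037 (pos=cw)
```

View pics/w12.png

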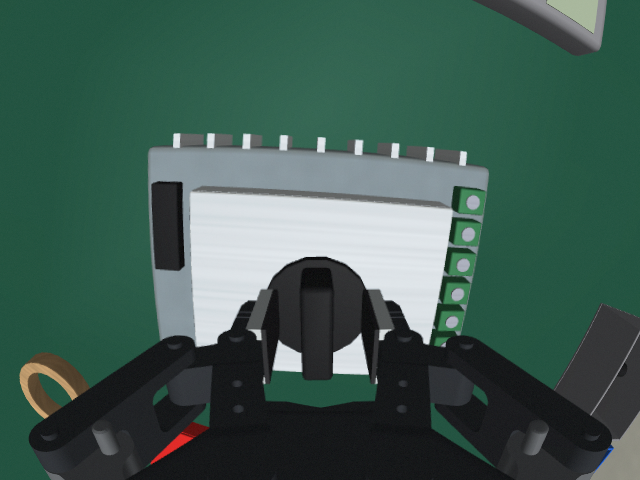

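The fingers are clear of the wing (bar at (317,320), pads at u 265 and 380) and the force is near zero. Retreating straight up, slowly at first, to inspect.

Call:
{"method": "servo_tool", "body": {
  "moves": [
    [150,[0,0,-0.004],0],
    [150,[0,0,-0.006],0],
    [120,[0,0,-0.01],0],
    [120,[0,0,-0.015],0],
    [120,[0,0,-0.02],0],
    [120,[0,0,-0.02],0],
    [120,[0,0,-0.02],0],
    [120,[0,0,-0.015],0]
  ]
}}

```text
time: 26.95
tool_pos: [0.5698, 0.1626, 0.2431]
tcp_rot: [-1.848, -2.536, -0.008]
wrist_force: [1.0, -0.6, 0.6]
width: 0.528
```

```bash
python3 - <<'E'
from h import *
report([.574,.1630,.152],14)
c=snap('wrist','w13'); o=-c['R'].T@c['t']
uu,vv=np.meshgrid(np.arange(640),np.arange(480))
pts=[]
for v in range(100,400,2):
    for u in range(180,480,2):
        dz=c['depth'][v,u]
        if dz>0:
            d=ray(c,u,v,True)[1]; pts.append((*(o+d/(c['R']@d)[2]*dz),u,v))
P=np.array(pts); P=P[np.hypot(P[:,0]-.575,P[:,1]-.164)<.12]
h=np.histogram(P[:,2],bins=np.arange(.04,.2,.002)); print([(round(b,3),n) for n,b in zip(*h) if n>30])
w=P[(P[:,2]>.125)&(P[:,2]<.16)&(np.hypot(P[:,0]-.575,P[:,1]-.164)<.035)]
if len(w):
  print('wing',len(w),np.median(w[:,2]),cv2.minAreaRect(w[:,:2].astype(np.float32)))
pl=P[abs(P[:,2]-.091)<.003]; print('plate',np.median(pl[:,2]),cv2.minAreaRect(pl[:,:2].astype(np.float32)))
E
```

```text
t 26.95 p [0.5698 0.1626 0.2431] xyaw 107.83 zax [ 0.001  0.006 -1.   ] q [ 0.233  0.117  1.802  0.006  1.221 -0.081] F [ 1.03 -0.56  0.55] T [ 0.05 -0.02 -0.01] w 0.528
tool-frame delta [-0.0014  0.0039  0.0911]
turn about tool z (rad) for xyaw 14 : -1.5039 (pos=cw)
[(np.float64(0.046), np.int64(74)), (np.float64(0.048), np.int64(1343)), (np.float64(0.05), np.int64(1287)), (np.float64(0.052), np.int64(52)), (np.float64(0.054), np.int64(36)), (np.float64(0.056), np.int64(37)), (np.float64(0.058), np.int64(175)), (np.float64(0.06), np.int64(303)), (np.float64(0.062), np.int64(251)), (np.float64(0.088), np.int64(262)), (np.float64(0.09), np.int64(3140)), (np.float64(0.092), np.int64(238)), (np.float64(0.106), np.int64(297)), (np.float64(0.108), np.int64(207)), (np.float64(0.13), np.int64(187)), (np.float64(0.132), np.int64(84))]
wing 292 0.13162759979617267 ((0.5758179426193237, 0.16505566239356995), (0.011752020567655563, 0.03965582326054573), 17.89467430114746)
plate 0.09100871545597536 ((0.5756788849830627, 0.1648712009191513), (0.12058134377002716, 0.09039203822612762), 13.844807624816895)
```

View pics/w13.png

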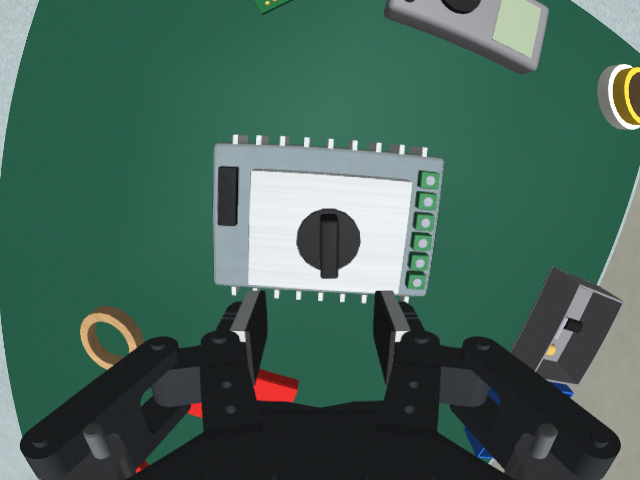

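The wing top is at 0.1316 m, so the stud is held 17.9 mm in (pin about 6 mm below the lid's origin). It is turned 1.50 rad relative to the lid, the plate is level at 0.0910 m, and nothing touches it. Handing in.

```bash
python3 -c "
from h import *
print(bot.finish_job()); report()"
```

```text
the job is handed in; nothing more can be done
None
the job is handed in; nothing more can be done
```

I fitted the bare aluminium cover over the rim and locked it, and handed the job in at about 27 s of robot time. I pushed the stud in about 21 mm until it bottomed, turned it clockwise 1.50 rad, eased it up into the notch and let go.

**Last checks:**
- **Cover:** the plate top was at 0.0910 m (0.091 expected) at 13.8°, which matches the rim. It measured level to 0.002 rad just before the stud was released.
- **Stud:** the wing top stayed at 0.1316 m with the gripper clear. That puts the pin about 6 mm below the cover's origin, so the catch is holding it.
- **Forces:** the wrist force was at most about 9 N in the readings between moves.
- **Other things on the bench:** nothing looked disturbed in the pictures, but I did not measure their positions again.

**What went wrong or disagreed:**
- **First grip:** the tool drifted 5–7 mm while closing on the wing, so I opened it and gripped again.
- **Carrying:** fast moves tilted the tool by up to 0.056 rad, and I levelled it before fitting the cover.
- **Cameras:** the top and wrist cameras differed by about 2 mm in x. I placed the cover by the wrist camera.

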